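Hold the pen gate open

ROBOT

A 7-joint arm with a two-finger parallel gripper is mounted at the origin on the work surface. World frame = base frame: x ahead of the robot, y to its left, z up, the work surface at z = 0. Lengths are in m, angles in rad, forces in N, time in s.
With the tool pointing down it reaches from about 0.425 to 0.875 m from the base axis. Payload 4.7 kg.
Tool frame: the origin (TCP) lies on the centre line of the jaws, within the pads' length; the fingertips stand 8 mm ahead of it and the grasp point (between the pads) lies 11 mm behind it; z points along the fingers, y is the direction in which the jaws open and shut (so a half turn about z gives the same grasp; the last joint's range is limited). The gripper opens to 87 mm and grips with 3 to 60 N. Pads are 19 mm wide; open, the fingers measure 117 mm over their backs; the gripper's body (75 mm by 190 mm) begins 51 mm behind the grasp point.
Start: joints at [1.319, 0.321, -0.07, 1.45, 0.023, 1.371, -0.057], TCP at [0.171, -0.627, 0.209] pointing down, gripper open.
Joint ranges: [-2.86, 2.86], [-0.3, 2.09], [-1.38, 1.24], [0.06, 2.45], [-1.56, 4.7], [0.09, 2.05], [-2.69, 2.69]. Speed limits (rad/s): [2.57, 2.57, 3.14, 3.14, 3.14, 3.14, 3.14].

INTERFACE

Orientations are given as a rotation vector (axis times angle).
In Python, from bench import ctrl, cams, workorder gives the robot as it stands. The module is installed in compiled form; this text tells all that it offers.
- The arm moves only by the tool carry_out, never from a script. Its argument "rows" is a list of rows, each an object with "offset": the shift along the tool's x, y, z in m, a list of three; "rot": the turn, a rotation vector about the tool's x, y, z in degrees, a list of three; "gripper": the opening, from 0 (shut) to 1 (fully open). In form: [{"offset": [dx, dy, dz], "rot": [rx, ry, rz], "gripper": gripper}, ...]. A call has 1 to 10 rows; each row shifts and turns the commanded pose from where the row before left it, along the tool's axes as they then stand; what a row does not reach is not made up. A row lasts 1/8 s, in which the tool goes at most 62.5 mm and 10.7 degrees, less where a joint would pass 70% of its speed; a pose out of reach is approached as far as the arm can. A call is refused whole if a number of a shift passes 0.0625 or a number of a turn 10.7, either way. A call with a gripper value outside its range is refused whole. The fingers move at their own pace and stop on an object; "grip_force" is the grip in N (left out, the last holds). Time passes only in rows, so rows that do not move let the fingers close. It gives the time, the measured TCP pose, the force and the opening at its end, in the units of the state.
- ctrl.get_state(): the state, without advancing time (a new reading comes with each control period).
- cams.get_image(name): name is "scene" or "top" or "wrist"; returns a dict with "img" (384x512x3 uint8, red, green, blue), "vfov" (degrees; the focal length in pixels is half the picture's height over the tangent of half this angle, whatever the lens; pixels are square), "cx", "cy" (the principal point, pixels), "R" (3x3) and "t" (3): a world point X has camera coordinates R X + t. Camera axes: x right, y down, z forward; pixel columns grow to the right and rows downward; lengths in m; the calibration is good to about 2 mm. A picture is of the moment at which its call begins. There is no depth.
- workorder.close_job(): hands the job in, once; it reports no verdict.
The state is a dict: "time": time; "joint_positions": joint angles; "qd": joint speeds; "joint_torque": joint torques, N m; "position": TCP position; "tool_rot": TCP orientation; "ft_force": force on the tool from outside, world axes, zero at the start; "torque": the same for the moment, N m; "grip_width": opening from 0.0 (shut) to 1.0 (fully open).
Only numpy, scipy, OpenCV 4.12 (cv2) and the standard library are available. Lean on these libraries where they do the work, as an engineer would, in place of code of your own. Each camera call takes 0.05 s, during which the arm holds its last target.

TASK

Open the wire gate of the small-animal pen for the keeper: first squeeze the lock button through its housing on top of the gate, then squeeze the bolt's two finger tabs together and swing the gate out towards you, past the click of its hinge, until it stands wide open, about square to the fence. The gate springs back if it is let go, so finish still holding it wide open and at rest; leave the bowl, the plate and the safety goggles where they are.

Things in the scene. Friction and masses are not known exactly. Their poses are not given: they have to be found in the camera images.
- pen: Small-animal pen fixed to the table: dark tube and wire panels 240 mm high round a run 340 mm wide and 300 mm deep on a plywood board, open on top, a 205 mm wide gate in its front. Origin under the middle of the gate. Axes: x from the gate into the pen (the front faces -x, the robot), y along the front to the left as the robot sees it, z up. Position and yaw vary.
- gate (a joint): Gate angle, rad: 0 shut; grows as its free (-y) edge swings out to the pen's -x side (clockwise from above) about an upright hinge at its +y end; stop at 1.5. A spring closes it with 0.06 N m (shut) to 0.2 N m (wide). A roller in the hinge clicks from 0.35 to 0.85 rad and takes about 0.5 N m to pass, 4 to 5 N at the finger tabs; let go beyond, the gate springs back to about 0.85 or less.
- lock (a joint): Travel of the lock button, m: 0 out (locked), 0.012 pushed right in (free), moving along the gate's own +x, towards the inside, against 4 N of friction; it stays where it is left. Until it is more than 9 mm in, the bolt can be drawn only 3 mm.
- bolt (a joint): Travel of the spring bolt, m: 0 shot out, 0.014 fully drawn: its tab squeezed towards the fixed tab, along the gate's own +y. Spring 5 N at 0, 9 N at 0.014. Its nose holds the gate in the keeper of the latch post until drawn about 11 mm; let go, it shoots out again.
- lock_grip (a point): Centre of the lock, on the button's axis, moving with the gate; axes the gate's own (the pen's when shut). Cast housing on the top rail, 36 mm in x and y, from 21 mm below to 17 above this point; a round black button, 22 mm across, stands 15 mm out of its outer (-x) face (3 mm when in). Squeeze button against inner face: 51 mm, then 39. Fingers may reach 25 mm below this point.
- bolt_grip (a point): Moves with the gate, axes as lock_grip: midway between the bolt's two upright finger tabs as squeezed, 19 mm below their tops, 25 mm above the latch base. Tabs 26 mm wide (x), 8 mm thick (y). Outer face of the fixed tab, nearer the hinge, 16 mm from here (+y); of the bolt's tab 30 mm (-y) at rest, 16 mm drawn: 46 mm over both, 32 mm squeezed. A coil spring lies between them.
- gate_axis (a point): On the gate's upright hinge axis, at the height of bolt_grip; axes the gate's own. Along the gate's own -y, lock_grip lies 40 mm, bolt_grip 120 mm and the free edge 203 mm from it. Tab tops, 19 mm higher, are the highest part of the pen.
- bowl: White round ceramic bowl, 120 mm wide, 42 mm high, loose on the table; origin at the centre of its underside. A bystander, which can change places with the goggles.
- plate: White ceramic dessert plate, 180 mm wide, 20 mm high, loose on the table; origin at the centre of its underside. A bystander.
- goggles: Clear safety goggles, 160 mm wide, 135 mm deep over the temples, 52 mm high, loose on the table; origin on the table 30 mm behind the lens, the temples reaching 100 mm along its +x. A bystander.

How it is judged:
On the way, in this order (a step that is already met when the one before it is completed fails the run):
1. the lock button is pushed through while the bolt is still shot and the gate shut (value of joint lock above 0.0095 m and value of joint bolt below 0.005 m and value of joint gate below 0.05 rad), for 0.1 s.
2. the bolt is drawn by squeezing its tabs, the fingers on the gate, the gate still about shut (value of joint bolt above 0.0105 m and contact force between the fingers and gate above 1 N and value of joint gate below 0.2 rad), for 0.05 s.
3. the gate is swung past the click of its hinge (value of joint gate above 0.9 rad), for 0.05 s.
At the end, for the whole second after the job is handed in: The gate stands at least 1.25 rad (72 degrees) open and at rest, held against its spring by the fingers (they press on the gate or its catches with more than 0.5 N), the lock button is still pushed in, and bowl, plate and goggles lie within 30 mm of where they were (value of joint gate above 1.25 rad and velocity of joint gate between -0.1 and 0.1 rad/s and contact force between the fingers and gate above 0.5 N and value of joint lock above 0.009 m and distance of each of bowl, plate, goggles from where it was at the start of the episode below 0.03 m); the arm keeps its last pose, push and grip.
It fails at once if a bystander is disturbed: bowl, plate or goggles moved by more than 30 mm (distance of any of bowl, plate, goggles from where it was at the start of the episode above 0.03 m).
It also fails if it takes over 48 s, if anything falls off the work surface, if the arm or the gripper's body presses on something with over 40 N, if the wrist force passes 120 N, or if a joint passes its speed limit or range.

## Working session

There is one attempt and no reset: what is moved stays moved. The work goes in short steps, Python scripts to look and compute and a tool call to move; the robot and the scene stay as the last step left them, time stands still between calls to the robot, and variables do not carry over. Pictures are saved under pics/ and viewed, and the job is handed in when it is done.

Besides the shell and the picture viewer there is one more tool, called as name([rows], argument=value, ...), one row to a line, values as JSON. carry_out: Moves the arm, as the interface text tells. Its arguments: {"type":"object","properties":{"rows":{"type":"array"},"grip_force":{"type":"number"}},"required":["rows"]}

```bash
mkdir -p pics; python3 - <<'E'
from bench import ctrl, cams
import cv2,numpy as np
s=ctrl.get_state(); print({k:np.round(v,3).tolist() for k,v in s.items()})
for n in ("scene","top","wrist"):
    d=cams.get_image(n); cv2.imwrite(f"pics/{n}0.png",d["img"][:,:,::-1]); print(n,d["vfov"],d["cx"],d["cy"],np.round(d["R"],3).tolist(),np.round(d["t"],3))
E
```

```text
{'time': 0.0, 'joint_positions': [1.319, 0.322, -0.07, 1.452, 0.023, 1.371, -0.057], 'qd': [-0.001, 0.0, -0.0, -0.0, -0.001, -0.001, 0.0], 'joint_torque': [0.001, -49.128, -0.404, -31.252, -0.064, 0.044, 0.0], 'position': [0.171, -0.627, 0.208], 'tool_rot': [-3.112, -0.416, 0.001], 'ft_force': [-0.167, -0.235, -0.035], 'torque': [0.027, -0.004, -0.017], 'grip_width': 1.002}
scene 43.94447613125301 259.7282439167932 191.23061794350917 [[0.416, 0.909, -0.016], [0.643, -0.307, -0.701], [-0.643, 0.281, -0.713]] [-0.185 -0.198  1.93 ]
top 47.29186538546644 258.2809439710184 192.57945051137418 [[-0.018, -1.0, -0.005], [-0.985, 0.019, -0.173], [0.173, 0.002, -0.985]] [0.005 0.517 1.309]
wrist 68.87715681967317 259.4787248029366 190.9054315267484 [[0.262, -0.965, -0.001], [-0.936, -0.255, 0.241], [-0.233, -0.062, -0.97]] [-0.648 -0.03   0.388]
```

View pics/scene0.png

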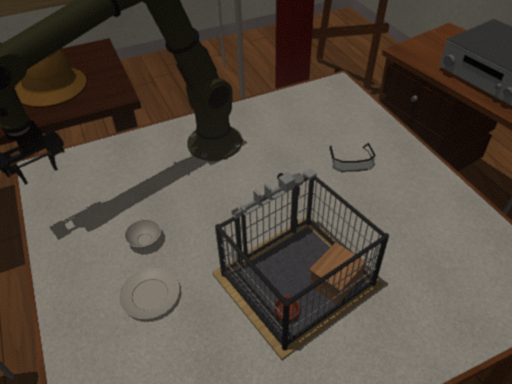

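View pics/top0.png

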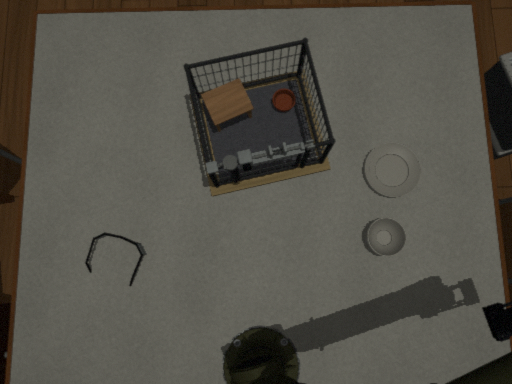

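View pics/wrist0.png

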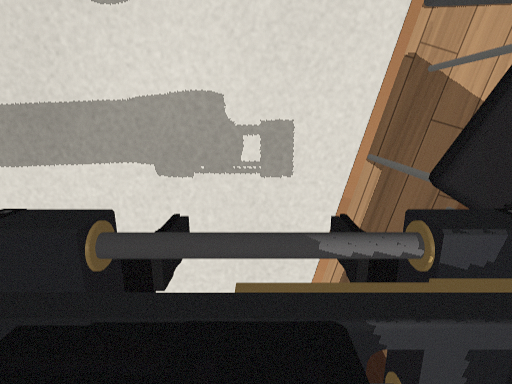

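The scene shows the pen at about (300,260), the goggles to its left as the robot sees it, and the bowl and plate to its right. In the top picture the latch row runs from about (215,168) to (325,148). I'll enlarge the latch area.

```bash
python3 - <<'E'
import cv2
a=cv2.imread("pics/top0.png")[125:200,190:345]; b=cv2.imread("pics/scene0.png")[160:260,205:330]
cv2.imwrite("pics/topz.png",cv2.resize(cv2.convertScaleAbs(a,alpha=1.6),None,fx=5,fy=5,interpolation=cv2.INTER_CUBIC))
cv2.imwrite("pics/scenez.png",cv2.resize(cv2.convertScaleAbs(b,alpha=1.6),None,fx=6,fy=6,interpolation=cv2.INTER_CUBIC))
E
```

```text
(no output)
```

View pics/topz.png

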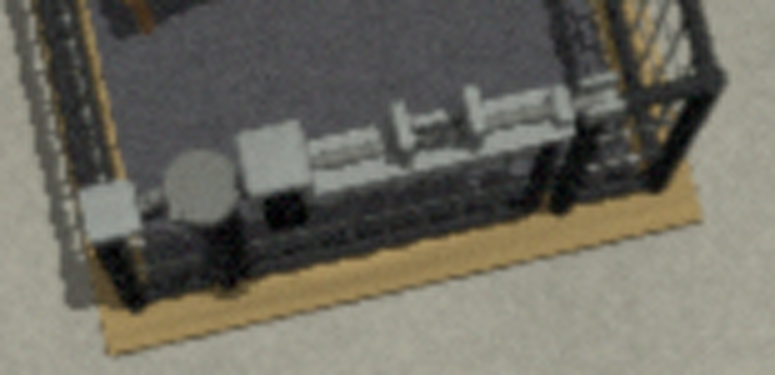

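View pics/scenez.png

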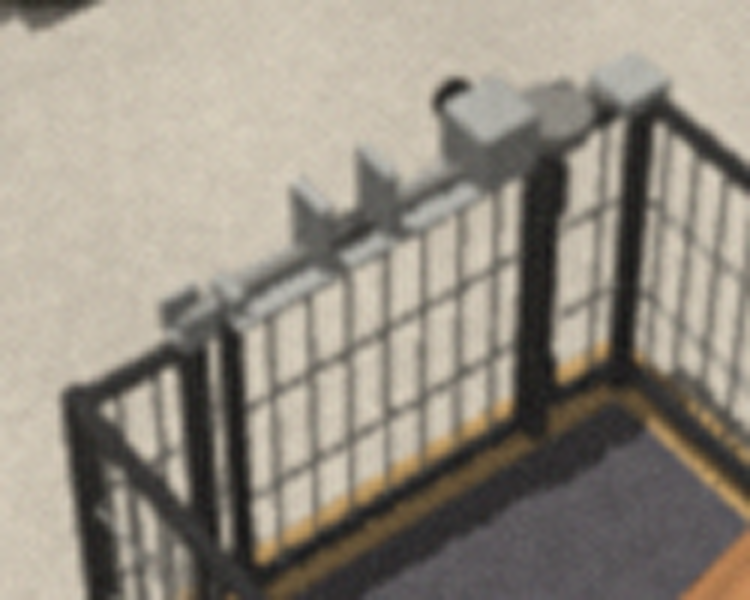

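```bash
cat > h.py <<'E'
import numpy as np, cv2
from scipy.spatial.transform import Rotation as Rn
def ray(d,uv):
    f=192/np.tan(np.radians(d["vfov"])/2); R=np.array(d["R"]);t=np.array(d["t"])
    c=-R.T@t; v=R.T@np.array([(uv[0]-d["cx"])/f,(uv[1]-d["cy"])/f,1]); return c,v/np.linalg.norm(v)
def plane(d,uv,z):
    c,v=ray(d,uv); return c+v*(z-c[2])/v[2]
def tri(*a):
    A=np.zeros((3,3));b=np.zeros(3);L=[]
    for d,uv in a:
        c,v=ray(d,uv);M=np.eye(3)-np.outer(v,v);A+=M;b+=M@c;L.append((c,M))
    x=np.linalg.solve(A,b);return x,[float(np.linalg.norm(M@(x-c))) for c,M in L]
def proj(d,X):
    f=192/np.tan(np.radians(d["vfov"])/2); p=np.array(d["R"])@X+np.array(d["t"]); return np.array([d["cx"]+f*p[0]/p[2],d["cy"]+f*p[1]/p[2]])
E
python3 - <<'E'
from h import *
from bench import cams
T=cams.get_image("top");S=cams.get_image("scene")
zt=lambda x,y:((x+.5)/5-.5+190,(y+.5)/5-.5+125)
zs=lambda x,y:((x+.5)/6-.5+205,(y+.5)/6-.5+160)
for n,a,b in [("housing top c",zt(275,158),zs(490,116)),("post cap",zt(110,211),zs(628,83)),("fixed tab in",zt(395,102),zs(397,183)),("fixed tab top out",zt(405,140),zs(360,148)),("bolt tab out",zt(478,126),zs(292,183)),("hinge disc",zt(200,180),zs(562,108))]:
    x,e=tri((T,a),(S,b));print(n,x.round(4),np.round(e,4))
E
```

```text
housing top c [0.572  0.0298 0.2792] [0.0011 0.0011]
post cap [0.5527 0.1182 0.2486] [0.0007 0.0007]
fixed tab in [ 0.5989 -0.0326  0.2853] [0.0012 0.0012]
fixed tab top out [ 0.5763 -0.0389  0.291 ] [0.0007 0.0007]
bolt tab out [ 0.5831 -0.0767  0.2903] [0.001 0.001]
hinge disc [0.566  0.0712 0.2618] [0.0026 0.0026]
```

Rough latch positions agree between the two views: lock about (0.572, 0.030, 0.262) and tab tops at z about 0.29, pen yaw about 0.16. I'll swing round the base and rise, to look with the wrist camera.

carry_out([
  {"offset":[0.02,-0.002,-0.03],"rot":[0,0,-2],"gripper":1},
  {"offset":[0.044,-0.006,-0.04],"rot":[0,0,-4],"gripper":1},
  {"offset":[0.044,-0.006,-0.04],"rot":[0,0,-4],"gripper":1},
  {"offset":[0.044,-0.006,-0.03],"rot":[0,0,-4],"gripper":1},
  {"offset":[0.044,-0.006,-0.03],"rot":[0,0,-4],"gripper":1},
  {"offset":[0.044,-0.006,-0.02],"rot":[0,0,-4],"gripper":1},
  {"offset":[0.044,-0.006,0],"rot":[0,0,-4],"gripper":1},
  {"offset":[0.044,-0.006,0],"rot":[0,0,-4],"gripper":1},
  {"offset":[0.044,-0.006,0],"rot":[0,0,-4],"gripper":1},
  {"offset":[0.044,-0.006,0],"rot":[0,0,-4],"gripper":1},
])

```text
time: 1.5
position: [0.4871, -0.3608, 0.3991]
tool_rot: [-2.807, -1.411, 0.0]
ft_force: [0.8, -0.3, -1.1]
grip_width: 1.002
```

carry_out([
  {"offset":[0.044,-0.006,0],"rot":[0,0,-4],"gripper":1},
  {"offset":[0.044,-0.006,0],"rot":[0,0,-4],"gripper":1},
  {"offset":[0.044,-0.006,0],"rot":[0,0,-4],"gripper":1},
  {"offset":[0.044,-0.006,0],"rot":[0,0,-4],"gripper":1},
  {"offset":[0.044,-0.006,0],"rot":[0,0,-4],"gripper":1},
  {"offset":[0.03,-0.006,0],"rot":[0,0,-4],"gripper":1},
  {"offset":[0.02,-0.006,0],"rot":[0,0,-4],"gripper":1},
  {"offset":[0,0,0],"rot":[0,0,0],"gripper":1},
])

```text
time: 2.5
position: [0.5667, -0.1035, 0.3998]
tool_rot: [2.382, 2.047, -0.0]
ft_force: [0.7, -0.7, -0.2]
grip_width: 1.0
```

```bash
python3 - <<'E'
from h import *
from bench import ctrl, cams
s=ctrl.get_state(); print({k:np.round(s[k],3).tolist() for k in ("time","position","tool_rot","joint_positions")})
print(Rn.from_rotvec(s["tool_rot"]).as_matrix().round(3))
d=cams.get_image("wrist"); cv2.imwrite("pics/w1.png",d["img"][:,:,::-1]); R=np.array(d["R"]);print(-R.T@d["t"])
E
```

```text
{'time': 2.5, 'position': [0.567, -0.103, 0.4], 'tool_rot': [2.382, 2.047, -0.0], 'joint_positions': [0.616, 0.182, -0.578, 1.274, 0.101, 1.713, -0.09]}
[[ 0.15   0.989  0.   ]
 [ 0.989 -0.15  -0.001]
 [-0.001  0.001 -1.   ]]
[ 0.57552809 -0.03779545  0.57440175]
```

View pics/w1.png

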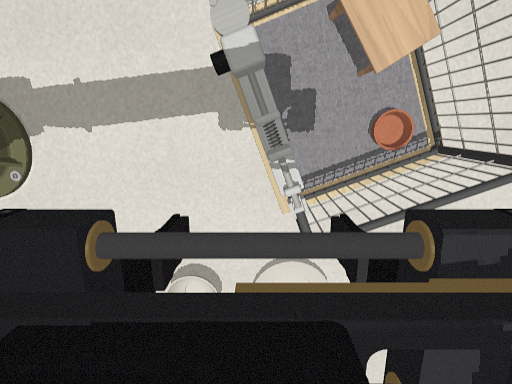

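The wrist view shows housing (240,50), button (220,62), bolt (270,130). I'll shift along and take a second view.

carry_out([
  {"offset":[0.04,-0.01,0],"rot":[0,0,-5],"gripper":1},
  {"offset":[0.02,-0.01,0],"rot":[0,0,-4],"gripper":1},
  {"offset":[0,0,0],"rot":[0,0,0],"gripper":1},
])

```text
time: 2.92
position: [0.5542, -0.0416, 0.4]
tool_rot: [2.214, 2.227, 0.0]
ft_force: [0.5, -1.3, 0.9]
grip_width: 1.002
```

```bash
python3 - <<'E'
from h import *
import pickle
from bench import ctrl, cams
d=cams.get_image("wrist"); cv2.imwrite("pics/w2.png",d["img"][:,:,::-1]);pickle.dump(d,open("w2.pkl","wb"))
s=ctrl.get_state(); print({k:np.round(s[k],3).tolist() for k in ("time","position","tool_rot","joint_positions")})
E
python3 - <<'E'
import cv2
a=cv2.imread("pics/w1.png")[0:200,190:330]
cv2.imwrite("pics/w1z.png",cv2.resize(a,None,fx=3,fy=3,interpolation=cv2.INTER_CUBIC))
a=cv2.imread("pics/w2.png")
cv2.imwrite("pics/w2z.png",cv2.resize(a[0:210,170:370],None,fx=2.8,fy=2.8,interpolation=cv2.INTER_CUBIC))
E
```

```text
{'time': 2.975, 'position': [0.554, -0.043, 0.4], 'tool_rot': [2.218, 2.223, -0.001], 'joint_positions': [0.579, 0.139, -0.627, 1.322, 0.083, 1.706, -0.029]}
```

View pics/w1z.png

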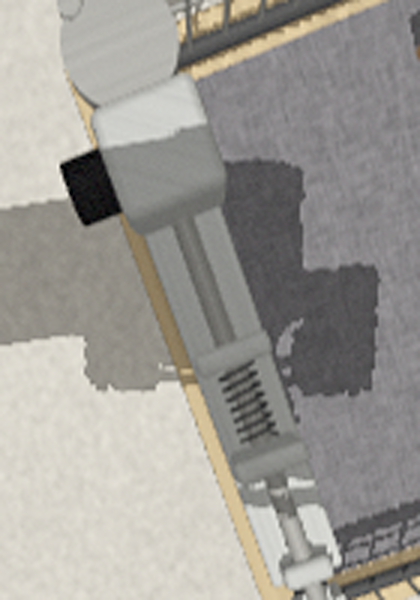

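View pics/w2z.png

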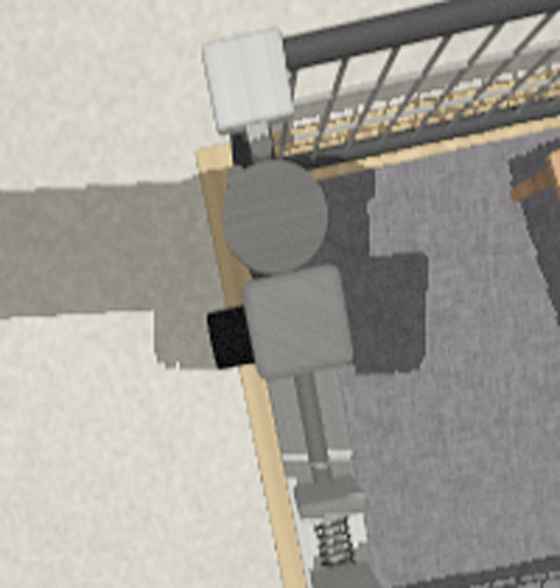

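```bash
cat > m.py <<'E'
from h import *
import pickle
d2=pickle.load(open("w2.pkl","rb"))
Rt2=Rn.from_rotvec([2.218,2.223,-.001]).as_matrix(); Rt1=Rn.from_rotvec([2.382,2.047,0]).as_matrix()
Rct=np.array(d2["R"])@Rt2; d1=dict(d2); d1["R"]=Rct@Rt1.T; d1["t"]=-d1["R"]@np.array([0.57552809,-0.03779545,0.57440175])
z1=lambda x,y:((x+.5)/3-.5+190,(y+.5)/3-.5)
z2=lambda x,y:((x+.5)/2.8-.5+170,(y+.5)/2.8-.5)
E
python3 - <<'E'
from m import *
for n,a,b in [("disc",z1(118,45),z2(275,216)),("ftab outer",z1(201,362),z2(297,489)),("ftab inner",z1(262,335),z2(355,479)),("hous NW",z1(93,120),z2(243,282)),("hous NE",z1(190,76),z2(340,267))]:
    x,e=tri((d1,a),(d2,b));print(n,x.round(4),np.round(e,4))
print("housing corners on z=.279")
P=[plane(d2,z2(*p),.279) for p in [(243,280),(341,265),(355,361),(264,379)]]
print(np.round(P,4),np.mean(P,0)); 
for n,p in [("button",(208,314)),("b2",(220,368))]: print(n,plane(d2,z2(*p),.262))
print("btab",[plane(d1,z1(*p),.29).round(4) for p in [(236,470),(305,438)]],"ftab w1",[plane(d1,z1(*p),.29).round(4) for p in [(200,360),(262,335)]])
E
```

```text
disc [0.5612 0.0703 0.2568] [0.0005 0.0005]
ftab outer [ 0.5727 -0.0364  0.2472] [0.0001 0.0001]
ftab inner [ 0.5961 -0.0303  0.2564] [0.0003 0.0003]
hous NW [0.5495 0.0456 0.2684] [0.0002 0.0002]
hous NE [0.5834 0.0497 0.2831] [0.0007 0.0007]
housing corners on z=.279
[[0.5498 0.0457 0.279 ]
 [0.5848 0.051  0.279 ]
 [0.5911 0.0175 0.279 ]
 [0.5577 0.0108 0.279 ]] [0.57085887 0.03122712 0.279     ]
button [0.53623406 0.0343532  0.262     ]
b2 [0.54075383 0.01409535 0.262     ]
btab [array([ 0.5796, -0.0734,  0.29  ]), array([ 0.604 , -0.0661,  0.29  ])] ftab w1 [array([ 0.573 , -0.0359,  0.29  ]), array([ 0.5941, -0.0311,  0.29  ])]
```

Measured lock centre is about (0.571, 0.031, 0.262), yaw about 11.3°, bolt grip about (0.587, -0.048, 0.271). I'll go above the lock, aligned.

carry_out([
  {"offset":[0.037,0.008,0.02],"rot":[0,0,0],"gripper":1},
  {"offset":[0.037,0.007,0.02],"rot":[0,0,-5.6],"gripper":1},
  {"offset":[0,0,0.03],"rot":[0,0,-5.6],"gripper":1},
  {"offset":[0,0,0],"rot":[0,0,0],"gripper":1},
  {"offset":[0,0,0],"rot":[0,0,0],"gripper":1},
])

```text
time: 3.6
position: [0.5699, 0.0293, 0.3302]
tool_rot: [1.995, 2.426, 0.0]
ft_force: [-0.3, -0.1, 0.5]
grip_width: 1.001
```

```bash
cat > st.py <<'E'
from h import *
from bench import ctrl,cams
import sys
Y=np.radians(11.3); gx=np.array([np.cos(Y),np.sin(Y),0]); gy=np.array([-np.sin(Y),np.cos(Y),0]); L=np.array([.571,.031,.262]); B=L-.08*gy+[0,0,.009]; H=L+.04*gy+[0,0,.009]
s=ctrl.get_state(); Rt=Rn.from_rotvec(s["tool_rot"]).as_matrix(); p=np.array(s["position"])
def rep():
    print({k:np.round(s[k],3).tolist() for k in ("time","position","joint_positions","ft_force","grip_width")}); print("y az",np.degrees(np.arctan2(Rt[1,1],Rt[0,1])).round(2),"tool z",Rt[:,2].round(3))
def shot(n,name,crop,k,al=1):
    d=cams.get_image(n); x0,y0,x1,y1=crop; a=d["img"][y0:y1,x0:x1,::-1]
    cv2.imwrite("pics/"+name+".png",cv2.resize(cv2.convertScaleAbs(a,alpha=al),None,fx=k,fy=k,interpolation=cv2.INTER_CUBIC)); return d
E
python3 - <<'E'
from st import *
rep(); tgt=L-.002*gx; tgt[2]-=.011
print("tool offset to lock",(Rt.T@(tgt-p)).round(4))
shot("top","t3",(190,100,345,200),5,1.6); shot("wrist","w3",(0,0,512,384),1.5)
E
```

```text
{'time': 3.6, 'position': [0.57, 0.029, 0.33], 'joint_positions': [0.504, 0.173, -0.693, 1.432, 0.111, 1.576, 0.013], 'ft_force': [-0.289, -0.145, 0.461], 'grip_width': 1.001}
y az 11.14 tool z [ 0.001 -0.    -1.   ]
tool offset to lock [ 0.0015 -0.0007  0.0792]
```

View pics/t3.png

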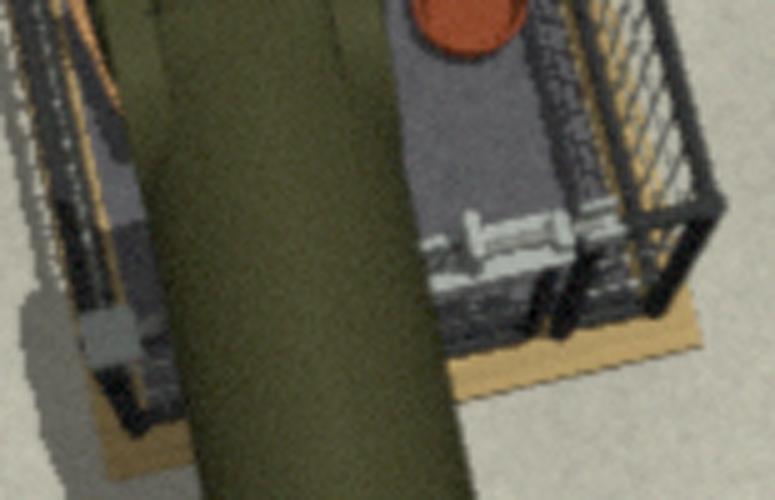

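View pics/w3.png

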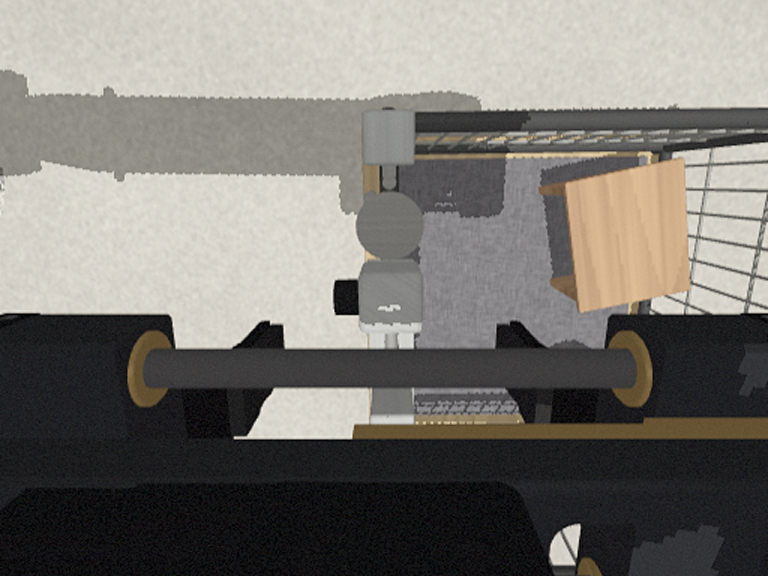

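The wrist view shows the fence square to the image. The housing (390,295) lies midway between the fingers (282 and 497), with the button to its left (345,297). Down to the button's height, then squeeze.

carry_out([
  {"offset":[0.0015,-0.001,0.03],"rot":[0,0,0],"gripper":1},
  {"offset":[0,0,0.03],"rot":[0,0,0],"gripper":1},
  {"offset":[0,0,0.019],"rot":[0,0,0],"gripper":1},
  {"offset":[0,0,0],"rot":[0,0,0],"gripper":1},
], grip_force=20)

```text
time: 4.2
position: [0.5675, 0.032, 0.2497]
tool_rot: [-1.99, -2.43, 0.002]
ft_force: [-0.6, 0.1, 0.1]
grip_width: 0.996
```

```bash
python3 - <<'E'
from st import *
rep(); tgt=L-.002*gx; tgt[2]-=.011
print("tool offset to lock",(Rt.T@(tgt-p)).round(4))
shot("scene","s4",(205,130,330,240),6,1.6); shot("wrist","w4",(100,100,412,300),2.5)
E
```

```text
{'time': 4.2, 'position': [0.568, 0.032, 0.25], 'joint_positions': [0.507, 0.187, -0.693, 1.576, 0.12, 1.423, 0.003], 'ft_force': [-0.584, 0.104, 0.139], 'grip_width': 0.996}
y az 11.38 tool z [-0.002 -0.    -1.   ]
tool offset to lock [-0.0017  0.0012 -0.0013]
```

View pics/s4.png

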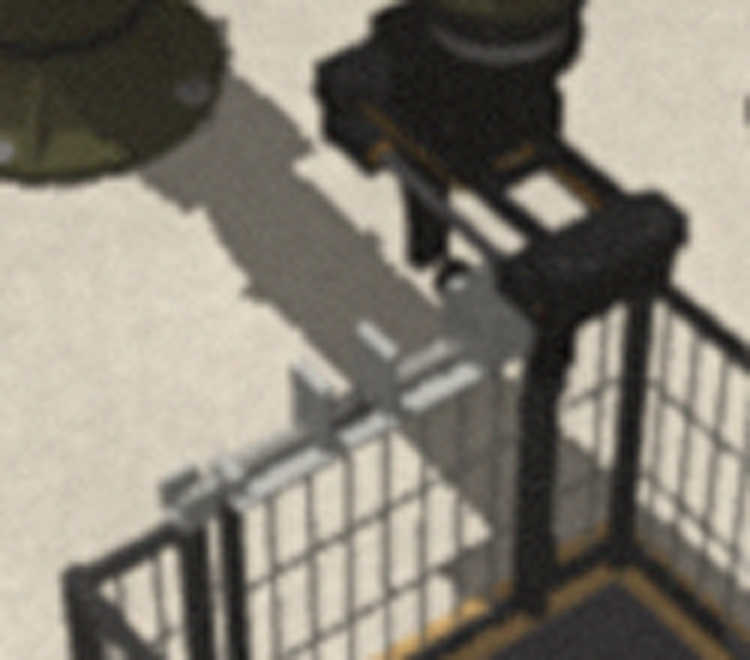

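View pics/w4.png

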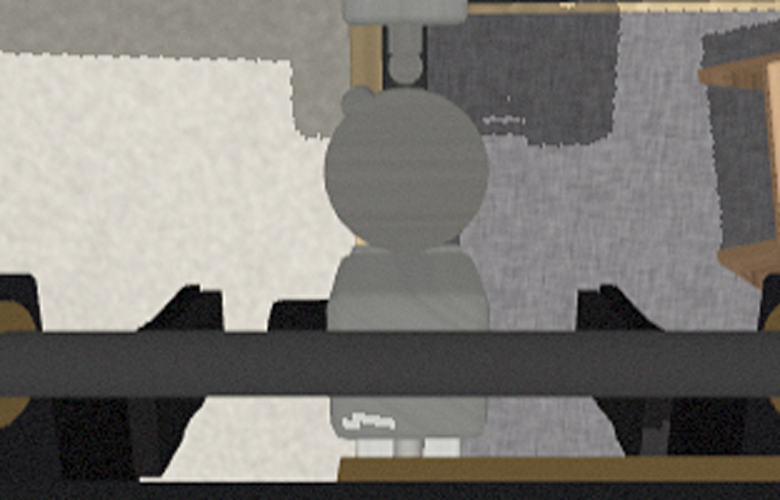

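Fingers straddle button (300,320) and housing (408,340). Squeezing.

carry_out([
  {"offset":[0,0,0],"rot":[0,0,0],"gripper":0.7},
  {"offset":[0,0,0],"rot":[0,0,0],"gripper":0.55},
  {"offset":[0,0,0],"rot":[0,0,0],"gripper":0.4},
  {"offset":[0,0,0],"rot":[0,0,0],"gripper":0.4},
  {"offset":[0,0,0],"rot":[0,0,0],"gripper":0.4},
  {"offset":[0,0,0],"rot":[0,0,0],"gripper":0.4},
], grip_force=20)

```text
time: 5.05
position: [0.5689, 0.0326, 0.2504]
tool_rot: [1.988, 2.43, 0.003]
ft_force: [1.5, -0.3, -0.2]
grip_width: 0.443
```

```bash
python3 - <<'E'
from st import *
rep(); shot("wrist","w5",(100,100,412,300),2.5)
E
```

```text
{'time': 5.05, 'position': [0.569, 0.033, 0.25], 'joint_positions': [0.507, 0.187, -0.694, 1.576, 0.12, 1.42, 0.003], 'ft_force': [1.456, -0.314, -0.225], 'grip_width': 0.443}
y az 11.43 tool z [ 0.002  0.    -1.   ]
```

View pics/w5.png

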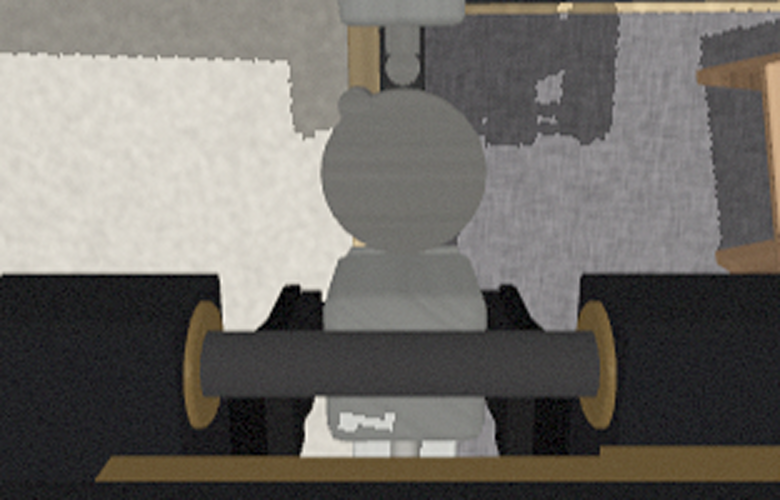

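Opening 0.443 × 87 = 38.5 mm, against 39 mm for the button fully in, so it is through. Open, rise, move over to the bolt and turn 90°.

carry_out([
  {"offset":[0,0,0],"rot":[0,0,0],"gripper":1},
  {"offset":[0,0,0],"rot":[0,0,0],"gripper":1},
  {"offset":[0,0,-0.01],"rot":[0,0,0],"gripper":1},
  {"offset":[0,0,-0.04],"rot":[0,0,0],"gripper":1},
  {"offset":[0,0,-0.04],"rot":[0,0,0],"gripper":1},
  {"offset":[-0.04,0,-0.01],"rot":[0,0,0],"gripper":1},
  {"offset":[-0.04,0,0],"rot":[0,0,0],"gripper":1},
])

```text
time: 5.98
position: [0.5848, -0.0462, 0.3529]
tool_rot: [1.985, 2.43, 0.003]
ft_force: [0.5, -0.2, -1.7]
grip_width: 0.997
```

carry_out([
  {"offset":[0,0,0],"rot":[0,0,-10],"gripper":0.8},
  {"offset":[0,0,0],"rot":[0,0,-10],"gripper":0.8},
  {"offset":[0,0,0],"rot":[0,0,-10],"gripper":0.8},
  {"offset":[0,0,0],"rot":[0,0,-10],"gripper":0.8},
  {"offset":[0,0,0],"rot":[0,0,-10],"gripper":0.8},
  {"offset":[0,0,0],"rot":[0,0,-10],"gripper":0.8},
  {"offset":[0,0,0],"rot":[0,0,-10],"gripper":0.8},
  {"offset":[0,0,0],"rot":[0,0,-10],"gripper":0.8},
  {"offset":[0,0,0],"rot":[0,0,-10],"gripper":0.8},
  {"offset":[0,0,0],"rot":[0,0,0],"gripper":0.8},
])

```text
time: 7.22
position: [0.5839, -0.0459, 0.3509]
tool_rot: [-0.31, 3.126, -0.0]
ft_force: [-0.6, -0.0, 0.2]
grip_width: 0.8
```

```bash
python3 - <<'E'
from st import *
rep(); tgt=B-.001*gy; tgt[2]-=.010; print(B)
print("tool offset to bolt",(Rt.T@(tgt-p)).round(4))
d=shot("wrist","w6",(0,0,512,384),1.5); shot("scene","s6",(205,100,330,240),5,1.6)
import pickle; pickle.dump((d,s),open("w6.pkl","wb"))
E
```

```text
{'time': 7.225, 'position': [0.584, -0.046, 0.351], 'joint_positions': [0.709, 0.235, -0.826, 1.35, 0.172, 1.629, 1.675], 'ft_force': [-0.59, -0.028, 0.215], 'grip_width': 0.8}
y az 101.32 tool z [ 0.001  0.    -1.   ]
[ 0.58667569 -0.04744917  0.271     ]
tool offset to bolt [-0.0023 -0.003   0.09  ]
```

View pics/w6.png

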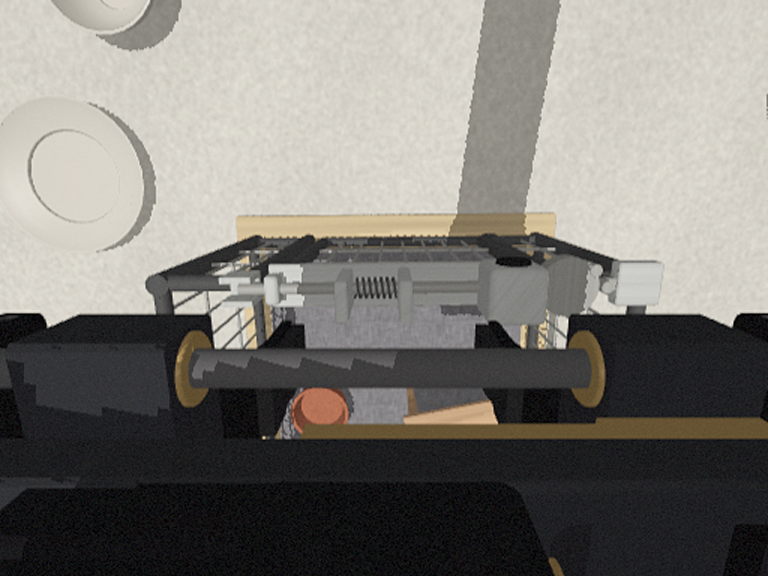

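View pics/s6.png

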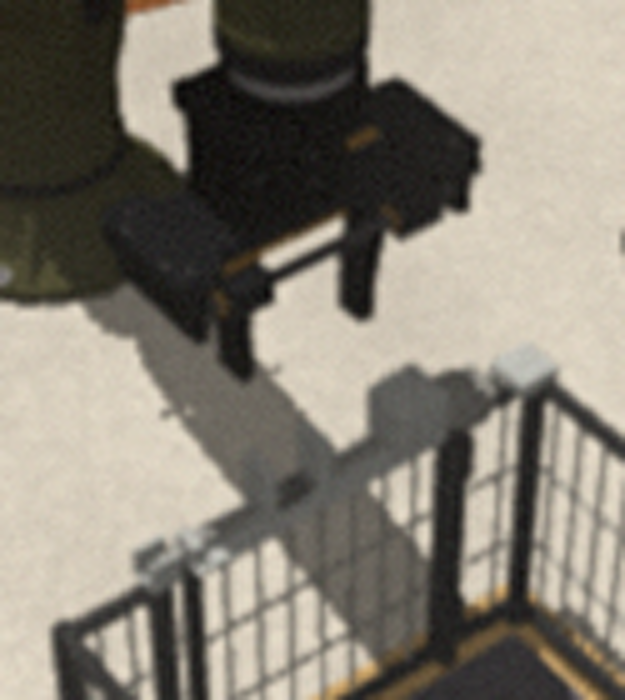

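```bash
python3 - <<'E'
from st import *
import pickle
d,s=pickle.load(open("w6.pkl","rb"))
c=lambda x,y:((x+.5)/1.5-.5,(y+.5)/1.5-.5)
for n,q in [("bolt tab out near",(335,318)),("far",(337,268)),("fix out near",(413,316)),("fix far",(412,267))]:
    X=plane(d,c(*q),.29); print(n,X.round(4),"rel B gx,gy",((X-B)@gx).round(4),((X-B)@gy).round(4))
E
python3 -c "
import cv2;a=cv2.imread('pics/w6.png')[220:340,240:600];cv2.imwrite('pics/w6z.png',cv2.resize(a,None,fx=2.2,fy=2.2,interpolation=cv2.INTER_CUBIC))"
```

```text
bolt tab out near [ 0.6012 -0.0743  0.29  ] rel B gx,gy 0.009 -0.0292
far [ 0.5714 -0.0781  0.29  ] rel B gx,gy -0.021 -0.0271
fix out near [ 0.591  -0.0295  0.29  ] rel B gx,gy 0.0078 0.0168
fix far [ 0.5624 -0.0362  0.29  ] rel B gx,gy -0.0216 0.0158
```

View pics/w6z.png

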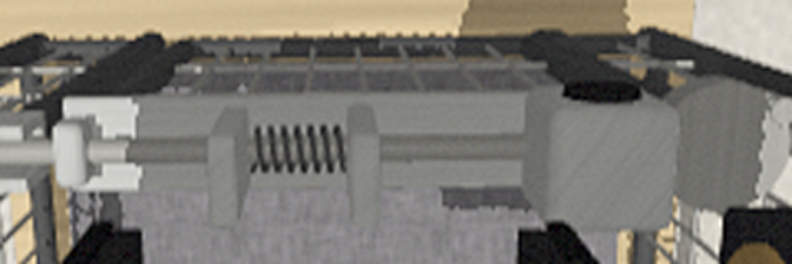

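Tab faces are within 1 mm of expectation (-29 and +17 mm from my bolt_grip). Descending over the tabs.

carry_out([
  {"offset":[-0.002,-0.002,0.03],"rot":[0,0,0],"gripper":0.8},
  {"offset":[0,0,0.03],"rot":[0,0,0],"gripper":0.8},
  {"offset":[0,0,0.02],"rot":[0,0,0],"gripper":0.8},
  {"offset":[0,0,0.009],"rot":[0,0,0],"gripper":0.8},
  {"offset":[0,0,0],"rot":[0,0,0],"gripper":0.8},
], grip_force=35)

```text
time: 7.95
position: [0.586, -0.0475, 0.2613]
tool_rot: [0.311, -3.126, -0.0]
ft_force: [-1.2, 0.2, 0.8]
grip_width: 0.798
```

```bash
python3 - <<'E'
from st import *
rep(); tgt=B.copy(); tgt[2]-=.010
print("tool offset to bolt",(Rt.T@(tgt-p)).round(4))
d=shot("wrist","w7",(100,100,412,300),2.5); shot("scene","s7",(205,130,330,240),6,1.8)
E
```

```text
{'time': 7.95, 'position': [0.586, -0.047, 0.261], 'joint_positions': [0.72, 0.254, -0.818, 1.509, 0.186, 1.46, 1.666], 'ft_force': [-1.208, 0.213, 0.841], 'grip_width': 0.798}
y az 101.37 tool z [-0. -0. -1.]
tool offset to bolt [-0.0006 -0.0001  0.0003]
```

View pics/w7.png

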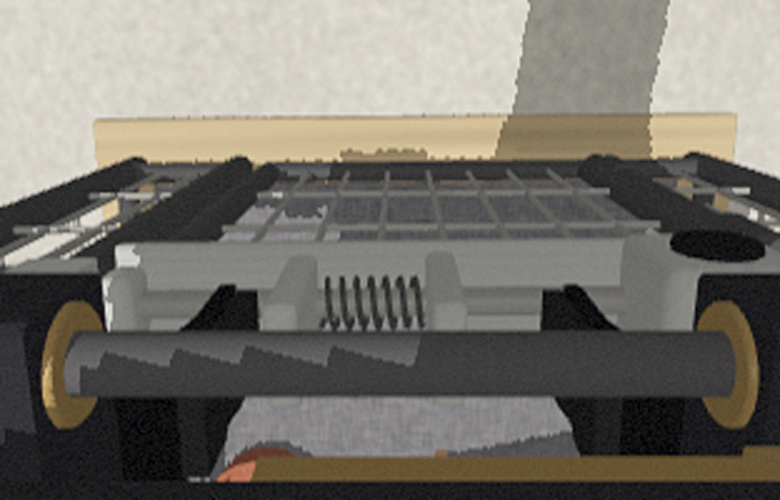

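View pics/s7.png

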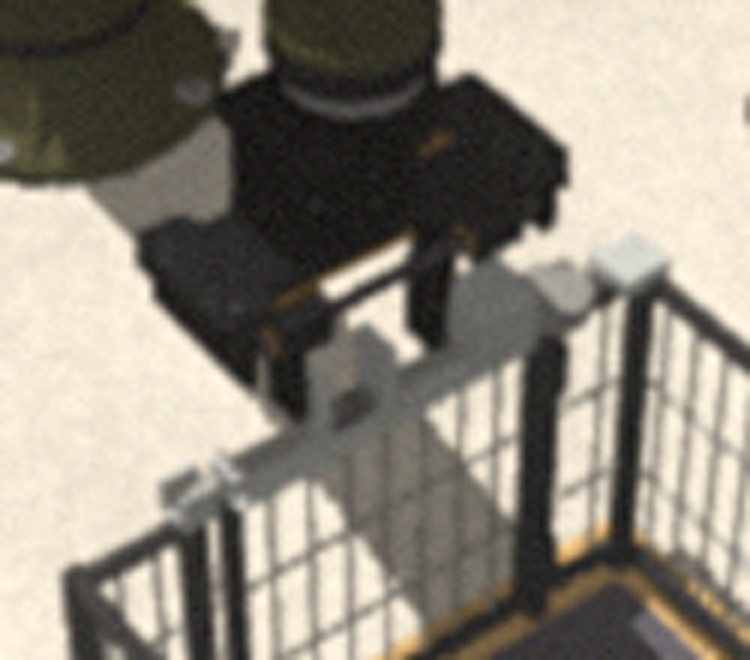

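The fingers (235,310) and (560,310) straddle both tabs (290,290) and (445,290), and the latch is free of the pads. Squeezing.

carry_out([
  {"offset":[0,0,0],"rot":[0,0,0],"gripper":0.6},
  {"offset":[0,0,0],"rot":[0,0,0],"gripper":0.45},
  {"offset":[0,0,0],"rot":[0,0,0],"gripper":0.3},
  {"offset":[0,0,0],"rot":[0,0,0],"gripper":0.3},
  {"offset":[0,0,0],"rot":[0,0,0],"gripper":0.3},
  {"offset":[0,0,0],"rot":[0,0,0],"gripper":0.3},
], grip_force=35)

```text
time: 8.8
position: [0.5865, -0.0479, 0.2621]
tool_rot: [-0.313, 3.125, -0.002]
ft_force: [0.2, -2.1, 5.0]
grip_width: 0.356
```

```bash
python3 - <<'E'
from st import *
rep()
# per-row tool offset for a 4 deg clockwise step about the hinge
for r in (.12,):
  for dg in (2,4,5):
    a=np.radians(dg); 
    print(dg,"pos rel hinge in tool",(Rt.T@(p-H)).round(4), "step y",r*(1-np.cos(a)),"x",r*np.sin(a))
E
```

```text
{'time': 8.8, 'position': [0.587, -0.048, 0.262], 'joint_positions': [0.72, 0.253, -0.819, 1.508, 0.187, 1.459, 1.667], 'ft_force': [0.175, -2.076, 4.974], 'grip_width': 0.356}
y az 101.44 tool z [ 0.001 -0.001 -1.   ]
2 pos rel hinge in tool [ 0.0005 -0.1204  0.0091] step y 7.310075770850854e-05 x 0.004187939604300116
4 pos rel hinge in tool [ 0.0005 -0.1204  0.0091] step y 0.00029231396882109626 x 0.008370776849295035
5 pos rel hinge in tool [ 0.0005 -0.1204  0.0091] step y 0.00045663622899053455 x 0.010458689129718979
```

Opening 0.356 × 87 = 31 mm, so the tabs are squeezed right together. Swinging the gate about the hinge, 0.12 m to the tool's +y side.

carry_out([
  {"offset":[0.0042,0.0001,0],"rot":[0,0,2],"gripper":0.3},
  {"offset":[0.0063,0.0002,0],"rot":[0,0,3],"gripper":0.3},
  {"offset":[0.0063,0.0002,0],"rot":[0,0,3],"gripper":0.3},
  {"offset":[0.0063,0.0002,0],"rot":[0,0,3],"gripper":0.3},
  {"offset":[0.0063,0.0002,0],"rot":[0,0,3],"gripper":0.3},
  {"offset":[0,0,0],"rot":[0,0,0],"gripper":0.3},
])

```text
time: 9.55
position: [0.5571, -0.0502, 0.2621]
tool_rot: [0.072, 3.139, -0.003]
ft_force: [0.9, -2.7, 5.4]
grip_width: 0.361
```

```bash
cat > sw.py <<'E'
from st import *
rep(); q=p-H; print("hinge r",np.hypot(*q[:2]).round(4),"angle deg from shut (pos)",np.degrees(np.arctan2(-q@gx,-q@gy)).round(1),"(yaw)",101.4-np.degrees(np.arctan2(Rt[1,1],Rt[0,1])).round(1))
E
python3 sw.py; python3 -c "
from st import *
shot('scene','s8',(205,110,330,240),5,1.6);shot('wrist','w8',(0,0,512,384),1.5)"
```

```text
{'time': 9.55, 'position': [0.557, -0.05, 0.262], 'joint_positions': [0.747, 0.171, -0.792, 1.578, 0.124, 1.442, 1.472], 'ft_force': [0.918, -2.747, 5.396], 'grip_width': 0.361}
y az 87.38 tool z [ 0.002 -0.002 -1.   ]
hinge r 0.1206 angle deg from shut (pos) 14.2 (yaw) 14.0
```

View pics/s8.png

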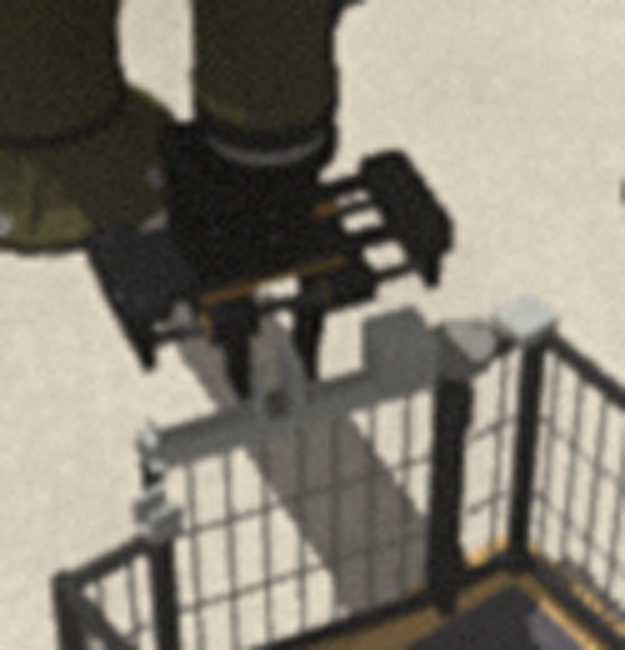

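View pics/w8.png

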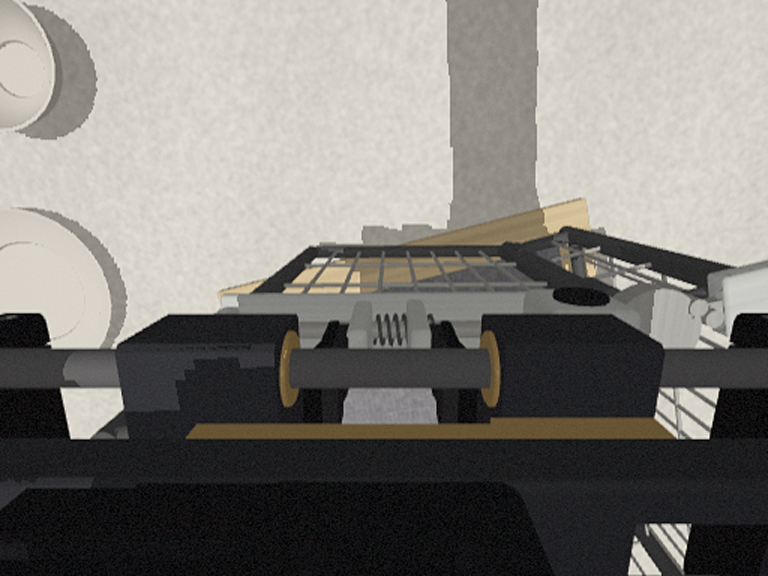

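The gate is open about 14° and follows. The bolt nose (150,455) is clear of its keeper (155,510). On through the click, with a firmer grip.

carry_out([
  {"offset":[0.0063,0.0002,0],"rot":[0,0,3],"gripper":0.3},
  {"offset":[0.0063,0.0002,0],"rot":[0,0,3],"gripper":0.3},
  {"offset":[0.0063,0.0002,0],"rot":[0,0,3],"gripper":0.3},
  {"offset":[0.0084,0.0003,0],"rot":[0,0,4],"gripper":0.3},
  {"offset":[0.0084,0.0003,0],"rot":[0,0,4],"gripper":0.3},
  {"offset":[0.0084,0.0003,0],"rot":[0,0,4],"gripper":0.3},
  {"offset":[0.0084,0.0003,0],"rot":[0,0,4],"gripper":0.3},
  {"offset":[0.0084,0.0003,0],"rot":[0,0,4],"gripper":0.3},
  {"offset":[0.0084,0.0003,0],"rot":[0,0,4],"gripper":0.3},
], grip_force=45)

```text
time: 10.78
position: [0.4924, -0.0277, 0.262]
tool_rot: [0.963, 2.989, -0.002]
ft_force: [-0.1, -4.1, 7.7]
grip_width: 0.355
```

```bash
python3 sw.py
```

```text
{'time': 10.775, 'position': [0.492, -0.028, 0.262], 'joint_positions': [0.776, -0.013, -0.759, 1.724, -0.008, 1.426, 0.966], 'ft_force': [-0.104, -4.147, 7.657], 'grip_width': 0.355}
y az 54.29 tool z [ 0.001 -0.001 -1.   ]
hinge r 0.1208 angle deg from shut (pos) 47.2 (yaw) 47.10000000000001
```

carry_out([
  {"offset":[0.0084,0.0003,0],"rot":[0,0,4],"gripper":0.3},
  {"offset":[0.0084,0.0003,0],"rot":[0,0,4],"gripper":0.3},
  {"offset":[0.0084,0.0003,0],"rot":[0,0,4],"gripper":0.3},
  {"offset":[0.0084,0.0003,0],"rot":[0,0,4],"gripper":0.3},
  {"offset":[0.0063,0.0002,0],"rot":[0,0,3],"gripper":0.3},
])

```text
time: 11.4
position: [0.4645, 0.0005, 0.262]
tool_rot: [1.443, 2.789, -0.001]
ft_force: [1.3, -2.9, 6.9]
grip_width: 0.356
```

```bash
python3 sw.py
```

```text
{'time': 11.4, 'position': [0.465, 0.0, 0.262], 'joint_positions': [0.781, -0.099, -0.775, 1.782, -0.068, 1.429, 0.634], 'ft_force': [1.258, -2.909, 6.928], 'grip_width': 0.356}
y az 35.3 tool z [ 0.001 -0.001 -1.   ]
hinge r 0.1208 angle deg from shut (pos) 66.0 (yaw) 66.10000000000001
```

carry_out([
  {"offset":[0.0063,0.0002,0],"rot":[0,0,3],"gripper":0.3},
  {"offset":[0.0063,0.0002,0],"rot":[0,0,3],"gripper":0.3},
  {"offset":[0.0063,0.0002,0],"rot":[0,0,3],"gripper":0.3},
  {"offset":[0.0063,0.0002,0],"rot":[0,0,3],"gripper":0.3},
  {"offset":[0.0042,0.0001,0],"rot":[0,0,2],"gripper":0.3},
  {"offset":[0,0,0],"rot":[0,0,0],"gripper":0.3},
  {"offset":[0,0,0],"rot":[0,0,0],"gripper":0.3},
  {"offset":[0,0,0],"rot":[0,0,0],"gripper":0.3},
])

```text
time: 12.4
position: [0.4508, 0.0262, 0.262]
tool_rot: [1.77, 2.594, -0.001]
ft_force: [1.5, -4.1, 8.3]
grip_width: 0.352
```

```bash
python3 sw.py; python3 -c "
from st import *
shot('scene','s9',(100,90,390,310),2.6,1.5);shot('top','t9',(70,90,440,300),2.1,1.6); shot('wrist','w9',(0,0,512,384),1.5)
print(s['qd'])"
```

```text
{'time': 12.4, 'position': [0.451, 0.026, 0.262], 'joint_positions': [0.785, -0.142, -0.807, 1.807, -0.103, 1.434, 0.37], 'ft_force': [1.473, -4.118, 8.289], 'grip_width': 0.352}
y az 21.39 tool z [ 0.001 -0.001 -1.   ]
hinge r 0.1207 angle deg from shut (pos) 79.9 (yaw) 80.0
[ 0.0015753  -0.00016712 -0.00041729 -0.0012938  -0.0001685  -0.00012661
 -0.00087169]
```

View pics/s9.png

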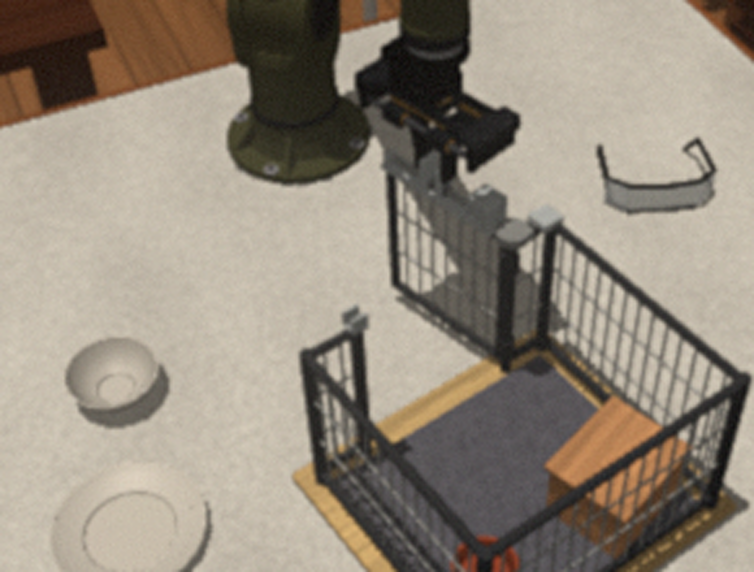

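View pics/t9.png

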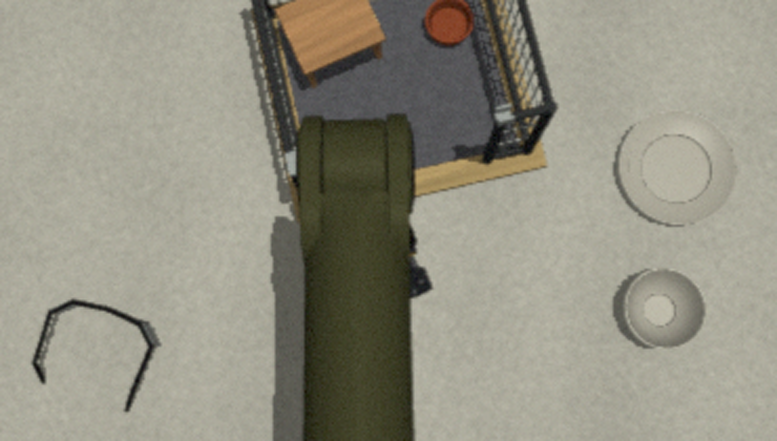

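View pics/w9.png

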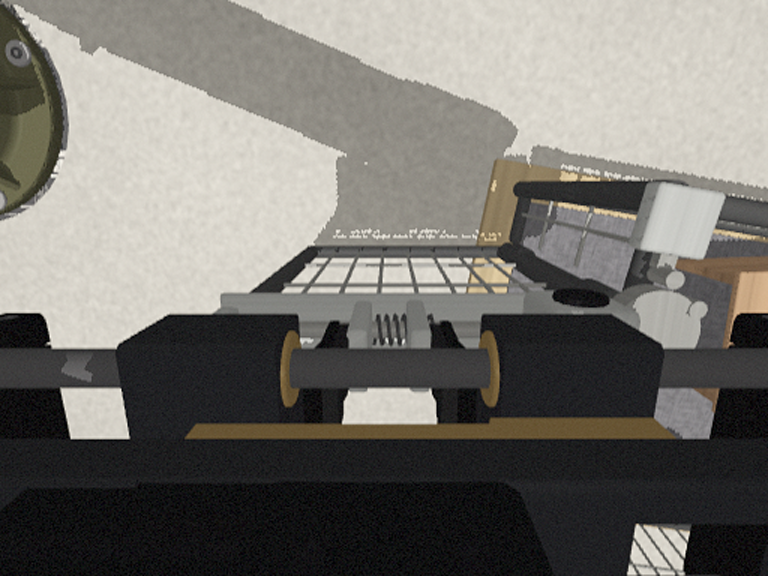

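The gate stands about 80° open, the tabs are still gripped (390,325), the button shows only a short rim (580,297), and bowl, plate and goggles are untouched. Handing in.

```bash
python3 -c "
from bench import workorder,ctrl
print(workorder.close_job()); s=ctrl.get_state(); print(s['time'],s['position'],s['grip_width'])"
```

```text
the job is handed in; nothing more can be done
None
the job is handed in; nothing more can be done
```

The gate is wide open and still held, and the job was handed in at 12.4 s of the 48 s allowed. No verdict is reported, so the results below rest on my own measurements.

- **Lock:** I squeezed the button through its housing. The jaws stopped at 38.5 mm, against 39 mm for fully in. The last wrist view still shows it pushed in.
- **Bolt and gate:** I squeezed the two tabs together (31 mm between the jaws, 32 mm expected) and swung the gate about its hinge past the click.
- **Final state:** The tool's position and yaw both put the gate at about 80° (1.40 rad). The arm was at rest and the tabs were still gripped at a 45 N setting.
- **Bystanders:** The bowl, plate and goggles looked unmoved in the last pictures; I did not measure their displacement.

The only disagreement was in the triangulated heights. The two wrist views put the tab tops at 0.25–0.26 m, while the scene and top views gave 0.29 m. I used 0.29 m, which fits the stated dimensions, and both grasps confirmed it. The wrist also read 5–8 N upward while holding the gate, well below the limits.

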